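# Put the bottle opener back on its rest

### The job

Put the stainless steel bottle opener away on its wooden rest: lay its round handle along the groove, in both V notches, with the middle of the handle midway between them (the loop may point either way). Lower it until it has settled in the notches and only then let go. Leave the wooden-handled spreader and the glass prism where they are.

Things in the scene. Friction and masses are not known exactly. Their poses are not given: they have to be found in the camera images.
- opener_mid (a point): All-steel bottle opener lying on the tray: round handle 22 mm thick, 136 mm long, then a flat loop head (38 mm wide, 5 mm thick, level with the handle's underside), 184 mm in all, 0.1 to 0.21 kg. Point: middle of the handle's length on its axis, 11 mm above the tray floor at the start. x along the handle to the loop (handle x -68 to 68 mm, loop to 116), z up as it lies.
- rest_seat (a point): Pale wooden rest fixed on the tray: base 100 x 68 x 8 mm with two saddles 12 mm thick, 68 wide, at x = -38 and +38 mm, 64 mm free between for fingers. Each has a 90 degree V notch 52 mm wide on top. Point: midway between, where the seated handle's axis lies, 39.5 mm over the tray floor, 31.5 over the base, 10.5 below the saddle tops. x along the groove, z up.
- spreader_mid (a point): Bystander, not the opener: spreader with pale wooden round handle (22 mm thick, 120 mm long) and flat steel blade, 171 mm in all, lying on the tray. Point: middle of its handle, 11 mm above the tray floor; x along it to the blade. The tray is fixed, dark red, 400 x 700 mm, floor 7 mm above the table, rim 22 mm high.
- prism_mid (a point): Bystander: clear glass prism 60 mm long, 26 wide, 23 high, lying on the tray. Point: its centre; x along it. In line with it on the tray's left (+y) side stand, farther from the robot, a stack of three clay bowls (116 mm across, 56 high) and, nearer, a round ceramic lidded box (80 mm across, 63 high).

How it is judged:
By the outcome, as a careful person would: the job done as asked, in the order asked, and still so for the second after the job is handed in, with the robot touching nothing.
It also fails if it takes over 42 s, if anything falls off the work surface, if the arm or the gripper's body presses on something with over 40 N, if the wrist force passes 120 N, or if a joint passes its speed limit or range.

### The arm

A 7-joint arm with a two-finger parallel gripper is mounted at the origin on the work surface. World frame = base frame: x ahead of the robot, y to its left, z up, the work surface at z = 0. Lengths are in m, angles in rad, forces in N, time in s.
With the tool pointing down it reaches from about 0.425 to 0.925 m from the base axis. Payload 6.8 kg.
Tool frame: the origin (TCP) lies midway between the tips of the shut fingers; the grasp point (between the pads) lies 19 mm behind it; z points along the fingers, y is the line along which they close (so a half turn about z gives the same grasp; the last joint's range is limited). The gripper opens to 85 mm and grips with 20 to 120 N. Pads are 22 mm wide; open, the fingers measure 114 mm over their backs; the gripper's body (76 mm by 85 mm) begins 54 mm behind the grasp point. The pads swing forward as they close: fully open they stand 13 mm farther back than shut.
Start: joints at [-1.434, 0.477, 0.022, 1.555, -0.011, 1.109, -0.083], TCP at [0.164, 0.655, 0.231] pointing down, gripper open.
Joint ranges: [-2.96, 2.96], [-0.34, 2.1], [-1.41, 1.46], [0.24, 2.44], [-1.37, 4.51], [0.17, 1.92], [-2.96, 2.96]. Speed limits (rad/s): [2.39, 2.39, 3.14, 3.14, 3.14, 3.14, 3.14].

### API

Orientations are given as a unit quaternion [w, x, y, z].
In Python, from station import bot gives the robot as it stands.
- The arm moves only by the tool jog_arm, never from a script. Its argument "rows" is a list of rows, each an object of numbers: "fingers": the finger opening in mm, from 0 to 85.4; "x", "y", "z": the shift along the tool's x, y, z in mm; "ax", "ay", "az": the turn, a rotation vector about the tool's x, y, z in degrees. A call has exactly 8 rows; each row shifts and turns the commanded pose from where the row before left it, along the tool's axes as they then stand; what a row does not reach is not made up. A row lasts 1/10 s, in which the tool goes at most 50 mm and 8.59 degrees, less where a joint would pass 70% of its speed; a pose out of reach is approached as far as the arm can. A call with a gripper value outside its range is refused whole. The fingers move at their own pace and stop on an object; "force" is the grip in N (left out, the last holds). Time passes only in rows, so rows that do not move let the fingers close, or fill a call up. It gives the time, the measured TCP pose, the force, the opening and the grip force at its end, in the units of the state.
- bot.get_obs(): the state, without advancing time (a new reading comes with each control period).
- bot.read_camera(name): name is "scene" or "top" or "wrist"; returns a dict with "pixels" (480x640x3 uint8, red, green, blue), "vertical_fov" (degrees; the focal length in pixels is half the picture's height over the tangent of half this angle, whatever the lens; pixels are square), "cx", "cy" (the principal point, pixels), "dist_coeffs" ([k1, k2, p1, p2, k3] as OpenCV has them; the pictures are not rectified), "world_from_camera" (4x4, takes a point from camera to world coordinates). Camera axes: x right, y down, z forward; pixel columns grow to the right and rows downward; lengths in m; the calibration is good to about 2 mm. A picture is of the moment at which its call begins. There is no depth.
- bot.hand_in(): hands the job in; it is judged then, once.
The state is a dict: "t": time; "q": joint angles; "joint_vel": joint speeds; "joint_torque": joint torques, N m; "eef_pos": TCP position; "tool_rot": TCP orientation; "contact_force": force on the tool from outside, world axes, zero at the start; "torque": the same for the moment, N m; "gripper_width": opening from 0.0 (shut) to 1.0 (fully open); "grasp_force": force on a finger pad.
Only numpy, scipy, OpenCV 4.12 (cv2) and the standard library are available. Lean on these libraries where they do the work, as an engineer would, in place of code of your own. Each camera call takes 0.05 s, during which the arm holds its last target. There are 200 camera calls.

## Working session

There is one attempt and no reset: what is moved stays moved. The work goes in short steps, Python scripts to look and compute and a tool call to move; the robot and the scene stay as the last step left them, time stands still between calls to the robot, and variables do not carry over. Pictures are saved under pics/ and viewed, at most 10 in all, crops included, and the job is handed in when it is done.

Besides the shell and the picture viewer there is one more tool, called after ">>>" in YAML: its name, and indented under it one key for each argument. jog_arm: Moves the arm, as the interface text tells. Its arguments: {"type":"object","properties":{"rows":{"type":"array","items":{"type":"object","properties":{"fingers":{"type":"number"},"x":{"type":"number"},"y":{"type":"number"},"z":{"type":"number"},"ax":{"type":"number"},"ay":{"type":"number"},"az":{"type":"number"}}}},"force":{"type":"number"}},"required":["rows"]}

```bash
mkdir -p pics; cat > h.py <<'E'
import numpy as np, cv2, json
from station import bot
def cam(n):
    c=bot.read_camera(n); p=np.array(c["pixels"]); 
    f=p.shape[0]/2/np.tan(np.radians(c["vertical_fov"])/2)
    K=np.array([[f,0,c["cx"]],[0,f,c["cy"]],[0,0,1]]); 
    return p,K,np.array(c["dist_coeffs"],float),np.array(c["world_from_camera"])
def ray(uv,K,d,T):
    n=cv2.undistortPoints(np.array(uv,float).reshape(-1,1,2),K,d).reshape(-1,2)
    r=np.c_[n,np.ones(len(n))]@T[:3,:3].T
    return T[:3,3],r
def onz(uv,c,z):
    o,r=ray(uv,*c[1:]); return o+r*((z-o[2])/r[:,2])[:,None]
def proj(P,c):
    _,K,d,T=c; W=np.linalg.inv(T)
    return cv2.projectPoints(np.array(P,float).reshape(-1,3),cv2.Rodrigues(W[:3,:3])[0],W[:3,3],K,d)[0].reshape(-1,2)
E
python3 - <<'E'
from h import *
for n in("top","scene"):
    c=cam(n); cv2.imwrite(f"pics/{n}0.png",c[0][:,:,::-1]); np.savez(f"{n}0.npz",*c); print(n,c[1:],sep="\n")
o=bot.get_obs(); print(o)
E
```

```text
top
(array([[484.43582612,   0.        , 323.63458943],
       [  0.        , 484.43582612, 237.63798575],
       [  0.        ,   0.        ,   1.        ]]), array([-0.08456398,  0.        ,  0.        ,  0.        ,  0.        ]), array([[ 0.01755786, -0.99565538,  0.09144447,  0.46203409],
       [-0.99971704, -0.01601399,  0.01758968,  0.00932852],
       [-0.01604887, -0.09172743, -0.99565482,  0.86241262],
       [ 0.        ,  0.        ,  0.        ,  1.        ]]))
scene
(array([[491.44675505,   0.        , 324.12679015],
       [  0.        , 491.44675505, 237.91503756],
       [  0.        ,   0.        ,   1.        ]]), array([-0.01435948,  0.        ,  0.        ,  0.        ,  0.        ]), array([[ 0.58955939,  0.4738339 , -0.65414154,  1.0777138 ],
       [ 0.80741541, -0.36814067,  0.46103448, -0.3590918 ],
       [-0.02236234, -0.79997118, -0.59962158,  0.57925738],
       [ 0.        ,  0.        ,  0.        ,  1.        ]]))
{'t': 0.1, 'q': array([-1.43407778,  0.47770973,  0.02235203,  1.55632765, -0.01150562,
        1.10930115, -0.08309614]), 'joint_vel': array([-2.98347804e-04, -2.09838070e-03,  4.97442589e-05, -3.95487194e-03,
       -1.33240741e-03, -9.53540860e-05, -4.62568734e-04]), 'joint_torque': array([ 3.89458146e-03, -5.97766399e+01,  1.61291711e+00, -2.81956422e+01,
        1.27098648e-02,  5.05138232e-03,  2.71694330e-05]), 'eef_pos': array([0.16349393, 0.65436285, 0.23043882]), 'tool_rot': array([-4.08018433e-05,  1.22097164e-01,  9.92517823e-01, -8.07778506e-04]), 'contact_force': array([-0.01243598,  0.2819576 , -0.62794161]), 'torque': array([-0.01661152,  0.00598291, -0.05362328]), 'grasp_force': 0.0, 'gripper_width': 0.9978013115066938}
```

View pics/top0.png

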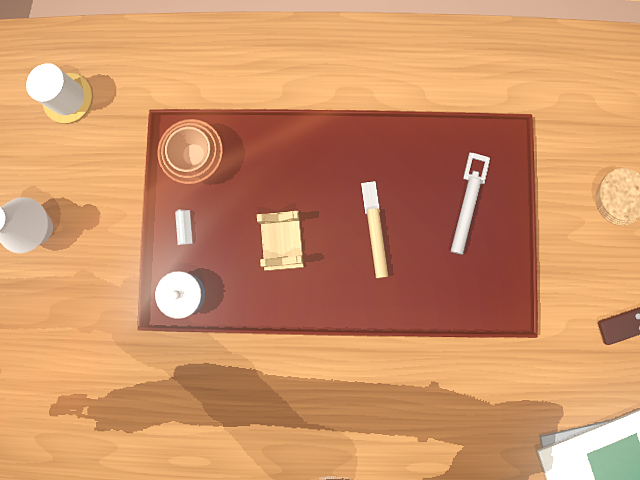

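View pics/scene0.png

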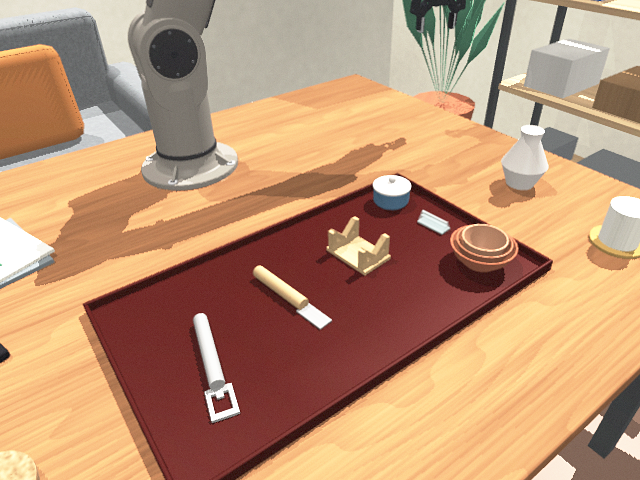

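The top view shows the opener, with its handle end at about (457,253) and its loop at about (477,160). The rest is centred at about (281,240), with saddles at rows 217 and 262. The spreader is between them, and the prism is at (184,227). The scene view agrees with this.

```bash
python3 - <<'E'
from h import *
L=lambda n:(lambda z:tuple(z[k] for k in z.files))(np.load(n+"0.npz"))
c=L("top"); s=L("scene")
a=cv2.resize(c[0][200:280,245:325],None,fx=5,fy=5,interpolation=cv2.INTER_CUBIC)
b=cv2.resize(s[0][210:280,320:400],None,fx=5,fy=5,interpolation=cv2.INTER_CUBIC)
b=cv2.copyMakeBorder(b,0,50,0,0,cv2.BORDER_CONSTANT)
cv2.imwrite("pics/crop.png",np.hstack([a,b])[:,:,::-1])
for cc,name,roi in((c,"top",(440,145,500,262)),(s,"scene",(185,305,250,425))):
    x0,y0,x1,y1=roi; h=cv2.cvtColor(cc[0],cv2.COLOR_RGB2HSV)
    m=np.zeros(h.shape[:2],np.uint8); m[y0:y1,x0:x1]=((h[y0:y1,x0:x1,1]<90)&(h[y0:y1,x0:x1,2]>90))*255
    cs,_=cv2.findContours(m,cv2.RETR_EXTERNAL,cv2.CHAIN_APPROX_NONE); k=max(cs,key=cv2.contourArea).reshape(-1,2)
    P=onz(k,cc,.007+.011)[:,:2]  # mid-height silhouettes
    # principal direction
    m0=P.mean(0); d=np.linalg.svd(P-m0)[2][0]; d=d if d[0]>0 else -d
    for _ in range(3):
        n=np.array([-d[1],d[0]]); t=(P-m0)@d; w=(P-m0)@n; tmin=t.min()
        ts=np.arange(tmin+.01,tmin+.125,.004); mid=[];wd=[]
        for q in ts:
            z=w[abs(t-q)<.004]; mid.append((z.max()+z.min())/2); wd.append(np.ptp(z))
        f=np.polyfit(ts,mid,1); m0=m0+n*f[1]; d=d+n*f[0]; d/=np.linalg.norm(d)
    print(name,"len",np.ptp(t),"width",np.round(np.array(wd)*1e3)[::4],"d",d,"ang",np.degrees(np.arctan2(d[1],d[0])),"end",m0+d*tmin,"mid",m0+d*(tmin+.068),"tip",m0+d*t.max())
E
```

```text
top len 0.183729092158464 width [23. 23. 23. 23. 22. 22. 22. 22.] d [ 0.96714527 -0.25422435] ang -14.727628840807798 end [ 0.51610745 -0.20782857] mid [ 0.58187333 -0.22511582] tip [ 0.69380018 -0.25453697]
scene len 0.20395500394811486 width [21. 23. 23. 23. 23. 23. 22. 22.] d [ 0.96760037 -0.25248667] ang -14.624709561759145 end [ 0.50329674 -0.20421873] mid [ 0.56909357 -0.22138782] tip [ 0.70064368 -0.25571465]
```

View pics/crop.png

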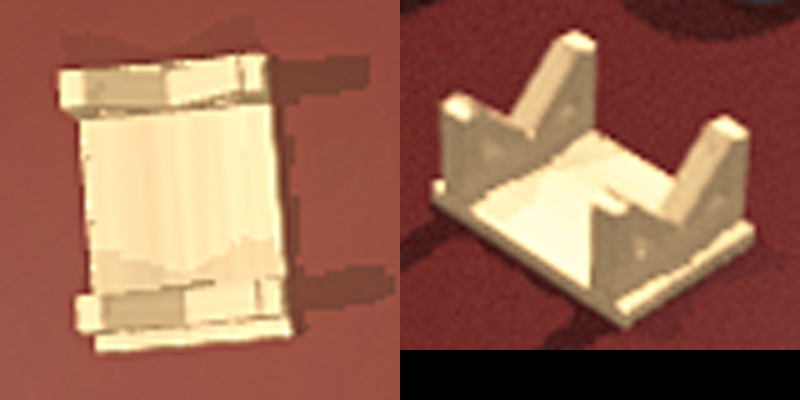

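In the crop, the saddle-top corners are clear: far saddle (60,71) and (268,54), near saddle (78,333) and (287,317). The apex lines are at columns 165 (far saddle) and 185 (near saddle). In the right half (scene view), the notch apexes and the base corners are visible.

```bash
python3 - <<'E'
from h import *
L=lambda n:(lambda z:tuple(z[k] for k in z.files))(np.load(n+"0.npz"))
c=L("top"); s=L("scene")
un=lambda p,x0,y0:(np.array(p,float)+.5)/5-.5+[x0,y0]
P=onz(un([(60,71),(268,54),(271,92),(63,107),(77,297),(283,280),(287,317),(78,333)],245,200),c,.057)
print(P.round(4),P.mean(0)); f=P[:4].mean(0);n=P[4:].mean(0); d=f-n; print("dir",d,np.linalg.norm(d),np.degrees(np.arctan2(d[1],d[0])))
e=P[0]-P[1]+P[4]-P[5]+P[3]-P[2]+P[7]-P[6]; print("cross ang-90",np.degrees(np.arctan2(e[1],e[0]))-90)
A=onz(un([(166,86),(184,307)],245,200),c,.031);print("apex",A,A.mean(0))
# base corners scene z=.015 : left, bottom, right
B=onz(un([(34,195),(226,322),(353,228)],320,210),s,.015);print("base",B, (B[0]+B[2])/2,np.linalg.norm(np.diff(B,axis=0),axis=1))
# base corners top image near side
C=onz(un([(97,350),(292,335)],245,200),c,.012);print(C)
# saddle tops in scene: predicted pixel positions of rest model
S=[(.057)];
ctr=P.mean(0);d/=np.linalg.norm(d);v=np.array([-d[1],d[0],0])
Q=[ctr+d*a*.038+v*b*.030 for a in(1,-1) for b in(1,-1)]
print("pred scene crop px",((proj(Q,s)-[320,210]+.5)*5-.5).round())
E
```

```text
[[0.5745 0.1372 0.057 ]
 [0.5813 0.0671 0.057 ]
 [0.5684 0.0658 0.057 ]
 [0.5623 0.1358 0.057 ]
 [0.4985 0.1292 0.057 ]
 [0.5054 0.0604 0.057 ]
 [0.4931 0.0588 0.057 ]
 [0.4865 0.1285 0.057 ]] [0.53374061 0.09783957 0.057     ]
dir [0.07577867 0.00725909 0.        ] 0.07612556271058893 5.471855073460783
cross ang-90 5.4040878007678685
apex [[0.57341327 0.1041702  0.031     ]
 [0.49687992 0.09594993 0.031     ]] [0.5351466  0.10006007 0.031     ]
base [[0.49151732 0.05854809 0.015     ]
 [0.59010109 0.06894504 0.015     ]
 [0.57838966 0.13887408 0.015     ]] [0.53495349 0.09871108 0.015     ] [0.0991305  0.07090294]
[[0.48200653 0.12824879 0.012     ]
 [0.48850706 0.05967911 0.012     ]]
pred scene crop px [[326. 130.]
 [206. 202.]
 [175.  42.]
 [ 57. 107.]]
```

>>> jog_arm:
  rows:
    - {"x": -20,"y": -15,"fingers": 85}
    - {"x": -36,"y": -27.5}
    - {"x": -36,"y": -27.5}
    - {"x": -36,"y": -27.5}
    - {"x": -36,"y": -27.5}
    - {"x": -36,"y": -27.5}
    - {"x": -36,"y": -27.5}
    - {"x": -36,"y": -27.5}
  force: 80

```text
invalid input
```

>>> jog_arm:
  rows:
    - {"fingers": 85,"x": -20,"y": -15,"z": 0,"ax": 0,"ay": 0,"az": 0}
    - {"fingers": 85,"x": -36,"y": -27.5,"z": 0,"ax": 0,"ay": 0,"az": 0}
    - {"fingers": 85,"x": -36,"y": -27.5,"z": 0,"ax": 0,"ay": 0,"az": 0}
    - {"fingers": 85,"x": -36,"y": -27.5,"z": 0,"ax": 0,"ay": 0,"az": 0}
    - {"fingers": 85,"x": -36,"y": -27.5,"z": 0,"ax": 0,"ay": 0,"az": 0}
    - {"fingers": 85,"x": -36,"y": -27.5,"z": 0,"ax": 0,"ay": 0,"az": 0}
    - {"fingers": 85,"x": -36,"y": -27.5,"z": 0,"ax": 0,"ay": 0,"az": 0}
    - {"fingers": 85,"x": -36,"y": -27.5,"z": 0,"ax": 0,"ay": 0,"az": 0}
  force: 80

```text
t: 0.9
eef_pos: [0.3779, 0.3858, 0.2311]
tool_rot: [-0.0, 0.122, 0.993, -0.0]
contact_force: [1.3, 0.6, -0.3]
gripper_width: 0.994
grasp_force: 0.0
```

>>> jog_arm:
  rows:
    - {"fingers": 85,"x": -23,"y": -36,"z": 0,"ax": 0,"ay": 0,"az": 0}
    - {"fingers": 85,"x": -23,"y": -36,"z": 0,"ax": 0,"ay": 0,"az": 0}
    - {"fingers": 85,"x": -23,"y": -36,"z": 0,"ax": 0,"ay": 0,"az": 0}
    - {"fingers": 85,"x": -23,"y": -36,"z": 0,"ax": 0,"ay": 0,"az": 0}
    - {"fingers": 85,"x": -23,"y": -36,"z": 0,"ax": 0,"ay": 0,"az": 0}
    - {"fingers": 85,"x": -23,"y": -36,"z": 0,"ax": 0,"ay": 0,"az": 0}
    - {"fingers": 85,"x": -23,"y": -36,"z": 0,"ax": 0,"ay": 0,"az": 0}
    - {"fingers": 85,"x": -23,"y": -36,"z": 0,"ax": 0,"ay": 0,"az": 0}
  force: 80

```text
t: 1.7
eef_pos: [0.4859, 0.0619, 0.2312]
tool_rot: [-0.0, 0.122, 0.993, 0.0]
contact_force: [0.7, 0.0, 0.1]
gripper_width: 0.998
grasp_force: 0.0
```

>>> jog_arm:
  rows:
    - {"fingers": 85,"x": -23,"y": -36,"z": 0,"ax": 0,"ay": 0,"az": 0.7}
    - {"fingers": 85,"x": -23,"y": -36,"z": 0,"ax": 0,"ay": 0,"az": 0}
    - {"fingers": 85,"x": -23,"y": -36,"z": 0,"ax": 0,"ay": 0,"az": 0}
    - {"fingers": 85,"x": -23,"y": -36,"z": 0,"ax": 0,"ay": 0,"az": 0}
    - {"fingers": 85,"x": -23,"y": -36,"z": 0,"ax": 0,"ay": 0,"az": 0}
    - {"fingers": 85,"x": -23,"y": -36,"z": 0,"ax": 0,"ay": 0,"az": 0}
    - {"fingers": 85,"x": -12,"y": -20,"z": 0,"ax": 0,"ay": 0,"az": 0}
    - {"fingers": 85,"x": 0,"y": 0,"z": 0,"ax": 0,"ay": 0,"az": 0}
  force: 80

```text
t: 2.5
eef_pos: [0.571, -0.2071, 0.231]
tool_rot: [-0.0, 0.131, 0.991, -0.001]
contact_force: [-0.3, 0.3, 0.2]
gripper_width: 1.0
grasp_force: 0.0
```

```bash
python3 - <<'E'
from h import *
from scipy.spatial.transform import Rotation as R
c=cam("wrist"); cv2.imwrite("pics/w1.png",c[0][:,:,::-1]); np.savez("wrist0.npz",*c)
o=bot.get_obs(); print(o["eef_pos"],R.from_quat(o["tool_rot"],scalar_first=True).as_matrix())
h=cv2.cvtColor(c[0],cv2.COLOR_RGB2HSV); P0=np.array([.582,-.225,.018]);d=np.array([.967,-.254,0])
print(proj([P0,P0-d*.068,P0+d*.068,P0+d*.116],c))
E
```

```text
[ 0.57093757 -0.20441813  0.23073311] [[-9.66291675e-01  2.57447401e-01 -1.11104647e-03]
 [ 2.57448197e-01  9.66291888e-01 -6.43121151e-04]
 [ 9.08025320e-04 -9.07479524e-04 -9.99999176e-01]]
[[309.36296202 226.36774071]
 [308.30902921 160.16105178]
 [310.34895675 286.00921093]
 [311.00228032 324.41492571]]
```

View pics/w1.png

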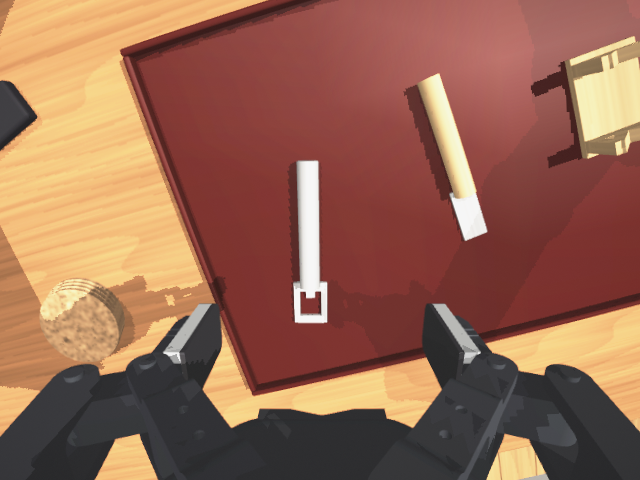

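The wrist view confirms it: the handle end is at (308,160) and the loop tip at (311,322), and both match the predicted pixels.

>>> jog_arm:
  rows:
    - {"fingers": 85,"x": -16,"y": -17,"z": 0,"ax": 0,"ay": 0,"az": 0}
    - {"fingers": 85,"x": 0,"y": 0,"z": 30,"ax": 0,"ay": 0,"az": 0}
    - {"fingers": 85,"x": 0,"y": 0,"z": 40,"ax": 0,"ay": 0,"az": 0}
    - {"fingers": 85,"x": 0,"y": 0,"z": 40,"ax": 0,"ay": 0,"az": 0}
    - {"fingers": 85,"x": 0,"y": 0,"z": 40,"ax": 0,"ay": 0,"az": 0}
    - {"fingers": 85,"x": 0,"y": 0,"z": 30,"ax": 0,"ay": 0,"az": 0}
    - {"fingers": 85,"x": 0,"y": 0,"z": 0,"ax": 0,"ay": 0,"az": 0}
    - {"fingers": 85,"x": 0,"y": 0,"z": 0,"ax": 0,"ay": 0,"az": 0}
  force: 80

```text
t: 3.35
eef_pos: [0.5827, -0.222, 0.0516]
tool_rot: [-0.0, 0.128, 0.992, 0.0]
contact_force: [0.2, 0.0, 0.6]
gripper_width: 0.994
grasp_force: 0.0
```

```bash
python3 - <<'E'
from h import *
for i in range(4):
    cam("top"); print(bot.get_obs()["eef_pos"])
E
```

```text
[ 0.58358289 -0.22262008  0.05273706]
[ 0.58404158 -0.22301664  0.05333931]
[ 0.58413491 -0.22320951  0.0534957 ]
[ 0.58399581 -0.22324564  0.05335988]
```

>>> jog_arm:
  rows:
    - {"fingers": 85,"x": 1.5,"y": -2,"z": 10,"ax": 0,"ay": 0,"az": 0}
    - {"fingers": 85,"x": 0,"y": 0,"z": 12,"ax": 0,"ay": 0,"az": 0}
    - {"fingers": 85,"x": 0,"y": 0,"z": 12,"ax": 0,"ay": 0,"az": 0}
    - {"fingers": 85,"x": 0,"y": 0,"z": 8,"ax": 0,"ay": 0,"az": 0}
    - {"fingers": 85,"x": 0,"y": 0,"z": 0,"ax": 0,"ay": 0,"az": 0}
    - {"fingers": 40,"x": 0,"y": 0,"z": 0,"ax": 0,"ay": 0,"az": 0}
    - {"fingers": 30,"x": 0,"y": 0,"z": 0,"ax": 0,"ay": 0,"az": 0}
    - {"fingers": 30,"x": 0,"y": 0,"z": 0,"ax": 0,"ay": 0,"az": 0}
  force: 80

```text
t: 4.35
eef_pos: [0.581, -0.2248, 0.0098]
tool_rot: [0.0, 0.128, 0.992, -0.0]
contact_force: [-1.0, 0.1, -0.9]
gripper_width: 0.51
grasp_force: 0.0
```

>>> jog_arm:
  rows:
    - {"fingers": 30,"x": 0,"y": 0,"z": 0,"ax": 0,"ay": 0,"az": 0}
    - {"fingers": 0,"x": 0,"y": 0,"z": 0,"ax": 0,"ay": 0,"az": 0}
    - {"fingers": 0,"x": 0,"y": 0,"z": 0,"ax": 0,"ay": 0,"az": 0}
    - {"fingers": 0,"x": 0,"y": 0,"z": 0,"ax": 0,"ay": 0,"az": 0}
    - {"fingers": 0,"x": 0,"y": 0,"z": 0,"ax": 0,"ay": 0,"az": 0}
    - {"fingers": 0,"x": 0,"y": 0,"z": 0,"ax": 0,"ay": 0,"az": 0}
    - {"fingers": 0,"x": 0,"y": 0,"z": 0,"ax": 0,"ay": 0,"az": 0}
    - {"fingers": 0,"x": 0,"y": 0,"z": 0,"ax": 0,"ay": 0,"az": 0}
  force: 80

```text
t: 5.15
eef_pos: [0.581, -0.2247, 0.0099]
tool_rot: [0.0, 0.128, 0.992, 0.0]
contact_force: [-1.1, 0.8, 6.4]
gripper_width: 0.221
grasp_force: 78.2
```

Grip width reads 18.9 mm against the 22 mm handle, with 6 N upward on the tool. The pads seem to be biting above the handle's axis, so I'll reopen, go lower and regrip.

>>> jog_arm:
  rows:
    - {"fingers": 32,"x": 0,"y": 0,"z": 0,"ax": 0,"ay": 0,"az": 0}
    - {"fingers": 32,"x": 0,"y": 0,"z": 0,"ax": 0,"ay": 0,"az": 0}
    - {"fingers": 32,"x": 0,"y": 0,"z": 0,"ax": 0,"ay": 0,"az": 0}
    - {"fingers": 32,"x": 0,"y": 0,"z": 1,"ax": 0,"ay": 0,"az": 0}
    - {"fingers": 32,"x": 0,"y": 0,"z": 1,"ax": 0,"ay": 0,"az": 0}
    - {"fingers": 32,"x": 0,"y": 0,"z": 0,"ax": 0,"ay": 0,"az": 0}
    - {"fingers": 32,"x": 0,"y": 0,"z": 0,"ax": 0,"ay": 0,"az": 0}
    - {"fingers": 32,"x": 0,"y": 0,"z": 0,"ax": 0,"ay": 0,"az": 0}
  force: 80

```text
t: 5.95
eef_pos: [0.5807, -0.2246, 0.0073]
tool_rot: [-0.0, 0.128, 0.992, -0.0]
contact_force: [0.3, 0.2, 0.3]
gripper_width: 0.372
grasp_force: 0.0
```

```bash
python3 - <<'E'
from h import *
c=cam("wrist"); cv2.imwrite("pics/w2.png",c[0][:,:,::-1])
for i in range(3):
    cam("top"); o=bot.get_obs(); print(o["eef_pos"],o["contact_force"])
E
```

```text
[ 0.58067755 -0.2246694   0.00730245] [-0.22124425 -0.0990464  -0.58595879]
[ 0.58067911 -0.22463409  0.00730047] [-0.06940154 -1.01754966  0.6529934 ]
[ 0.58068434 -0.22463709  0.00731981] [ 0.30018282 -0.40174333 -0.46214121]
```

View pics/w2.png

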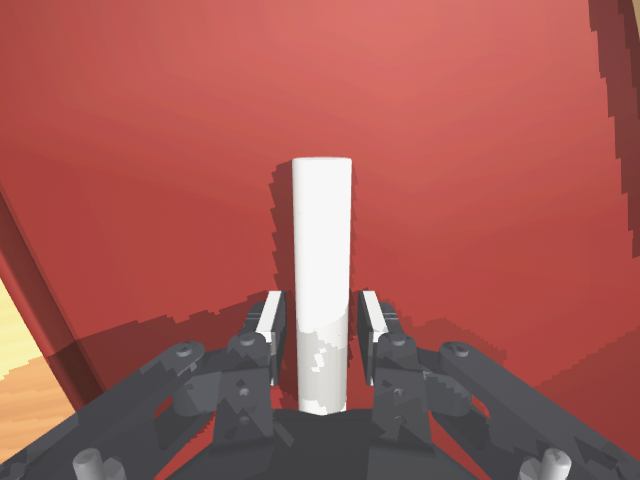

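The handle is centred between the light pads, at columns 280 and 365, and nothing is touching. I'll go 4 mm lower.

>>> jog_arm:
  rows:
    - {"fingers": 32,"x": 0,"y": 0,"z": 0.5,"ax": 0,"ay": 0,"az": 0}
    - {"fingers": 32,"x": 0,"y": 0,"z": 0.5,"ax": 0,"ay": 0,"az": 0}
    - {"fingers": 32,"x": 0,"y": 0,"z": 0.5,"ax": 0,"ay": 0,"az": 0}
    - {"fingers": 32,"x": 0,"y": 0,"z": 0.5,"ax": 0,"ay": 0,"az": 0}
    - {"fingers": 32,"x": 0,"y": 0,"z": 0.5,"ax": 0,"ay": 0,"az": 0}
    - {"fingers": 32,"x": 0,"y": 0,"z": 0,"ax": 0,"ay": 0,"az": 0}
    - {"fingers": 32,"x": 0,"y": 0,"z": 0,"ax": 0,"ay": 0,"az": 0}
    - {"fingers": 32,"x": 0,"y": 0,"z": 0,"ax": 0,"ay": 0,"az": 0}
  force: 50

```text
t: 6.95
eef_pos: [0.5807, -0.2247, 0.0064]
tool_rot: [0.0, 0.128, 0.992, 0.0]
contact_force: [-4.1, 2.6, 16.1]
gripper_width: 0.376
grasp_force: 8.0
```

>>> jog_arm:
  rows:
    - {"fingers": 10,"x": 0,"y": 0,"z": 0,"ax": 0,"ay": 0,"az": 0}
    - {"fingers": 10,"x": 0,"y": 0,"z": 0,"ax": 0,"ay": 0,"az": 0}
    - {"fingers": 10,"x": 0,"y": 0,"z": 0,"ax": 0,"ay": 0,"az": 0}
    - {"fingers": 10,"x": 0,"y": 0,"z": 0,"ax": 0,"ay": 0,"az": 0}
    - {"fingers": 10,"x": 0,"y": 0,"z": 0,"ax": 0,"ay": 0,"az": 0}
    - {"fingers": 10,"x": 0,"y": 0,"z": 0,"ax": 0,"ay": 0,"az": 0}
    - {"fingers": 10,"x": 0,"y": 0,"z": 0,"ax": 0,"ay": 0,"az": 0}
    - {"fingers": 10,"x": 0,"y": 0,"z": 0,"ax": 0,"ay": 0,"az": 0}
  force: 50

```text
t: 7.75
eef_pos: [0.582, -0.2257, 0.0074]
tool_rot: [0.002, 0.128, 0.992, -0.0]
contact_force: [-4.3, 0.9, 18.9]
gripper_width: 0.24
grasp_force: 52.6
```

Fingertips touched the floor at TCP z of about 7 mm, so this is as low as it goes. The grip now reads 20.5 mm, so I'll tighten and test lift.

>>> jog_arm:
  rows:
    - {"fingers": 10,"x": 0,"y": 0,"z": 0,"ax": 0,"ay": 0,"az": 0}
    - {"fingers": 10,"x": 0,"y": 0,"z": -2,"ax": 0,"ay": 0,"az": 0}
    - {"fingers": 10,"x": 0,"y": 0,"z": -3,"ax": 0,"ay": 0,"az": 0}
    - {"fingers": 10,"x": 0,"y": 0,"z": -6,"ax": 0,"ay": 0,"az": 0}
    - {"fingers": 10,"x": 0,"y": 0,"z": -12,"ax": 0,"ay": 0,"az": 0}
    - {"fingers": 10,"x": 0,"y": 0,"z": -15,"ax": 0,"ay": 0,"az": 0}
    - {"fingers": 10,"x": 0,"y": 0,"z": 0,"ax": 0,"ay": 0,"az": 0}
    - {"fingers": 10,"x": 0,"y": 0,"z": 0,"ax": 0,"ay": 0,"az": 0}
  force: 80

```text
t: 8.55
eef_pos: [0.5811, -0.2247, 0.0436]
tool_rot: [0.001, 0.128, 0.992, -0.0]
contact_force: [-0.4, 0.2, -2.3]
gripper_width: 0.226
grasp_force: 78.3
```

```bash
python3 - <<'E'
from h import *
s=cam("scene"); cv2.imwrite("pics/s2.png",s[0][:,:,::-1]); o=bot.get_obs(); print(o["eef_pos"],o["contact_force"],o["torque"],o["gripper_width"],o["grasp_force"])
E
```

```text
[ 0.5807281  -0.22449993  0.0429932 ] [-0.11021968 -0.60184334 -1.66732402] [0.00615349 0.03050989 0.03838086] 0.2243535568136539 78.26161980628967
```

View pics/s2.png

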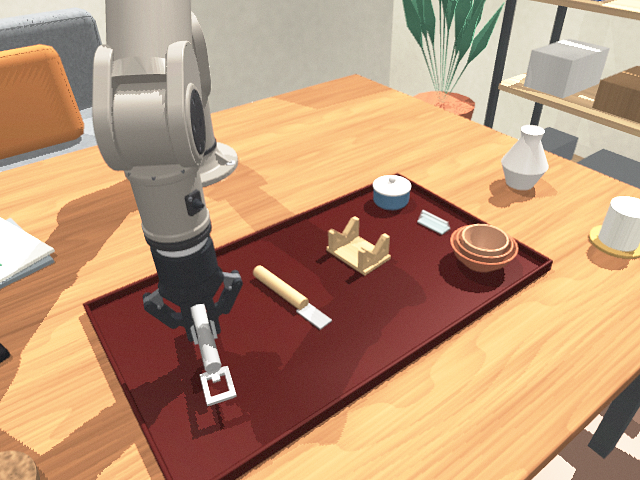

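The opener is lifted clean and held by the handle, with the loop at about (218,387). Next I'll raise it, carry it to the rest and turn it.

>>> jog_arm:
  rows:
    - {"fingers": 10,"x": 0,"y": 0,"z": -10,"ax": 0,"ay": 0,"az": 0}
    - {"fingers": 10,"x": 0,"y": 0,"z": -20,"ax": 0,"ay": 0,"az": 0}
    - {"fingers": 10,"x": 0,"y": 0,"z": -20,"ax": 0,"ay": 0,"az": 0}
    - {"fingers": 10,"x": 0,"y": 0,"z": -20,"ax": 0,"ay": 0,"az": 0}
    - {"fingers": 10,"x": 0,"y": 0,"z": -20,"ax": 0,"ay": 0,"az": 0}
    - {"fingers": 10,"x": 0,"y": 0,"z": -15,"ax": 0,"ay": 0,"az": 0}
    - {"fingers": 10,"x": 0,"y": 0,"z": -5,"ax": 0,"ay": 0,"az": 0}
    - {"fingers": 10,"x": 9,"y": 20,"z": 0,"ax": 0,"ay": 0,"az": 0}
  force: 80

```text
t: 9.4
eef_pos: [0.5771, -0.2064, 0.1539]
tool_rot: [0.001, 0.13, 0.991, -0.001]
contact_force: [0.3, 0.7, -1.5]
gripper_width: 0.227
grasp_force: 78.4
```

>>> jog_arm:
  rows:
    - {"fingers": 10,"x": 13,"y": 30,"z": 0,"ax": 0,"ay": 0,"az": 0}
    - {"fingers": 10,"x": 17,"y": 40,"z": 0,"ax": 0,"ay": 0,"az": 0}
    - {"fingers": 10,"x": 17,"y": 40,"z": 0,"ax": 0,"ay": 0,"az": 0}
    - {"fingers": 10,"x": 17,"y": 40,"z": 0,"ax": 0,"ay": 0,"az": 0}
    - {"fingers": 10,"x": 17,"y": 40,"z": 0,"ax": 0,"ay": 0,"az": 0}
    - {"fingers": 10,"x": 17,"y": 40,"z": 0,"ax": 0,"ay": 0,"az": 0}
    - {"fingers": 10,"x": 13,"y": 30,"z": 0,"ax": 0,"ay": 0,"az": 0}
    - {"fingers": 10,"x": 8,"y": 20,"z": 0,"ax": 0,"ay": 0,"az": 0}
  force: 80

```text
t: 10.2
eef_pos: [0.5318, 0.1013, 0.1521]
tool_rot: [-0.001, 0.126, 0.992, 0.0]
contact_force: [0.7, 0.0, -1.8]
gripper_width: 0.225
grasp_force: 78.4
```

>>> jog_arm:
  rows:
    - {"fingers": 10,"x": 0,"y": 0,"z": 0,"ax": 0,"ay": 0,"az": -2}
    - {"fingers": 10,"x": 0,"y": 0,"z": 0,"ax": 0,"ay": 0,"az": -4}
    - {"fingers": 10,"x": 0,"y": 0,"z": 0,"ax": 0,"ay": 0,"az": -5}
    - {"fingers": 10,"x": 0,"y": 0,"z": 0,"ax": 0,"ay": 0,"az": -5}
    - {"fingers": 10,"x": 0,"y": 0,"z": 0,"ax": 0,"ay": 0,"az": -3}
    - {"fingers": 10,"x": 0,"y": 0,"z": 0,"ax": 0,"ay": 0,"az": -1.2}
    - {"fingers": 10,"x": 0,"y": 0,"z": 0,"ax": 0,"ay": 0,"az": 0}
    - {"fingers": 10,"x": 0,"y": 0,"z": 0,"ax": 0,"ay": 0,"az": 0}
  force: 80

```text
t: 11.0
eef_pos: [0.5329, 0.098, 0.1526]
tool_rot: [-0.0, -0.047, 0.999, -0.0]
contact_force: [-0.0, -0.2, -0.7]
gripper_width: 0.221
grasp_force: 78.4
```

```bash
python3 - <<'E'
from h import *
from scipy.spatial.transform import Rotation as R
w=cam("wrist"); s=cam("scene"); o=bot.get_obs(); M=R.from_quat(o["tool_rot"],scalar_first=True).as_matrix()
p=o["eef_pos"]; print(p,M.round(4).tolist(),o["gripper_width"],o["grasp_force"])
# expected opener in grip: axis 11.. above TCP
d=-M[:,0]; ax=p-M[:,2]*.011+d*.0013; pts=[ax-d*.068,ax,ax+d*.068,ax+d*.116-np.array([0,0,.009])]
W=w[0].copy();S=s[0].copy()
for im,c in((W,w),(S,s)):
    for u in proj(pts,c): print(u.round(1)); cv2.drawMarker(im,tuple(int(round(x)) for x in u),(0,0,255),cv2.MARKER_CROSS,8,1)
cv2.imwrite("pics/ws3.png",np.vstack([np.hstack([W[100:480,120:520],S[60:440,200:600]])])[:,:,::-1])
E
```

```text
[0.53303347 0.09804549 0.15267884] [[-0.9955, -0.0948, -0.0002], [-0.0948, 0.9955, -0.0001], [0.0002, -0.0001, -1.0]] 0.22763438883638282 78.41007113456726
[324.6 158.4]
[324.3 322.7]
[324.  445.5]
[323.7 497.1]
[331.6 167.3]
[359.2 181.7]
[389.6 197.5]
[412.7 214.7]
```

View pics/ws3.png

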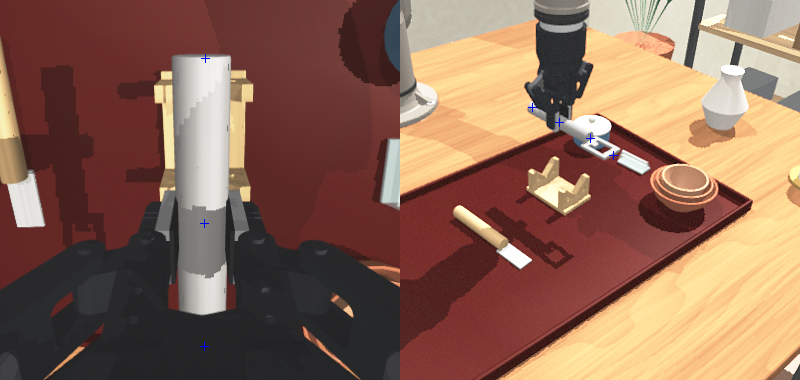

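The wrist view shows the handle over the rest, its end at crop (202,57) against a predicted (205,58). I'll zoom the scene view to check that it's level.

```bash
python3 - <<'E'
from h import *
s=cam("scene"); S=cv2.resize(s[0][140:240,310:440],None,fx=6,fy=6,interpolation=cv2.INTER_CUBIC)
p=np.array([.5330,.0980,.1527]); d=np.array([.9955,.0948,0]); ax=p+[0,0,.011]+d*.0013
for t in(-.068,0,.068):
    for dz in(-.011,.011):
        u=(proj([ax+d*t+[0,0,dz]],s)[0]-[310,140]+.5)*6-.5; cv2.drawMarker(S,tuple(int(round(x)) for x in u),(0,0,255),cv2.MARKER_CROSS,14,1)
cv2.imwrite("pics/s4.png",S[:,:,::-1])
E
```

```text
(no output)
```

View pics/s4.png

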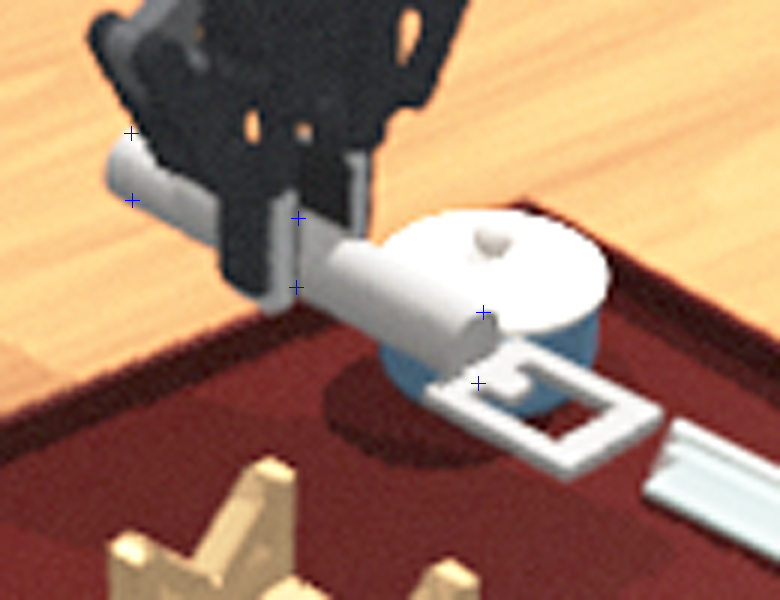

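The handle is level and sits as expected in the grip: both end faces match the markers. Time to descend.

>>> jog_arm:
  rows:
    - {"fingers": 10,"x": 0,"y": 0.5,"z": 10,"ax": 0,"ay": 0,"az": 0}
    - {"fingers": 10,"x": 0,"y": 0,"z": 20,"ax": 0,"ay": 0,"az": 0}
    - {"fingers": 10,"x": 0,"y": 0,"z": 20,"ax": 0,"ay": 0,"az": 0}
    - {"fingers": 10,"x": 0,"y": 0,"z": 20,"ax": 0,"ay": 0,"az": 0}
    - {"fingers": 10,"x": 0,"y": 0,"z": 18,"ax": 0,"ay": 0,"az": 0}
    - {"fingers": 10,"x": 0,"y": 0,"z": 10,"ax": 0,"ay": 0,"az": 0}
    - {"fingers": 10,"x": 0,"y": 0,"z": 5,"ax": 0,"ay": 0,"az": 0}
    - {"fingers": 10,"x": 0,"y": 0,"z": 0,"ax": 0,"ay": 0,"az": 0}
  force: 80

```text
t: 11.95
eef_pos: [0.5328, 0.0985, 0.0493]
tool_rot: [-0.0, -0.048, 0.999, -0.0]
contact_force: [-0.8, 0.1, -0.7]
gripper_width: 0.228
grasp_force: 78.4
```

>>> jog_arm:
  rows:
    - {"fingers": 10,"x": 0,"y": 0,"z": 2,"ax": 0,"ay": 0,"az": 0}
    - {"fingers": 10,"x": 0,"y": 0,"z": 2,"ax": 0,"ay": 0,"az": 0}
    - {"fingers": 10,"x": 0,"y": 0,"z": 2,"ax": 0,"ay": 0,"az": 0}
    - {"fingers": 10,"x": 0,"y": 0,"z": 1,"ax": 0,"ay": 0,"az": 0}
    - {"fingers": 10,"x": 0,"y": 0,"z": 1,"ax": 0,"ay": 0,"az": 0}
    - {"fingers": 10,"x": 0,"y": 0,"z": 1,"ax": 0,"ay": 0,"az": 0}
    - {"fingers": 10,"x": 0,"y": 0,"z": 0,"ax": 0,"ay": 0,"az": 0}
    - {"fingers": 10,"x": 0,"y": 0,"z": 0,"ax": 0,"ay": 0,"az": 0}
  force: 80

```text
t: 12.75
eef_pos: [0.5331, 0.0985, 0.0408]
tool_rot: [0.0, -0.048, 0.999, 0.0]
contact_force: [0.2, -0.8, -2.1]
gripper_width: 0.231
grasp_force: 78.4
```

>>> jog_arm:
  rows:
    - {"fingers": 10,"x": 0,"y": 0,"z": 1,"ax": 0,"ay": 0,"az": 0}
    - {"fingers": 10,"x": 0,"y": 0,"z": 1,"ax": 0,"ay": 0,"az": 0}
    - {"fingers": 10,"x": 0,"y": 0,"z": 1,"ax": 0,"ay": 0,"az": 0}
    - {"fingers": 10,"x": 0,"y": 0,"z": 0.5,"ax": 0,"ay": 0,"az": 0}
    - {"fingers": 10,"x": 0,"y": 0,"z": 0.5,"ax": 0,"ay": 0,"az": 0}
    - {"fingers": 10,"x": 0,"y": 0,"z": 0,"ax": 0,"ay": 0,"az": 0}
    - {"fingers": 10,"x": 0,"y": 0,"z": 0,"ax": 0,"ay": 0,"az": 0}
    - {"fingers": 10,"x": 0,"y": 0,"z": 0,"ax": 0,"ay": 0,"az": 0}
  force: 80

```text
t: 13.55
eef_pos: [0.5332, 0.0989, 0.0369]
tool_rot: [0.0, -0.048, 0.999, 0.0]
contact_force: [-0.9, 1.4, 1.2]
gripper_width: 0.225
grasp_force: 78.4
```

>>> jog_arm:
  rows:
    - {"fingers": 10,"x": 0,"y": 0,"z": 0.4,"ax": 0,"ay": 0,"az": 0}
    - {"fingers": 10,"x": 0,"y": 0,"z": 0.4,"ax": 0,"ay": 0,"az": 0}
    - {"fingers": 10,"x": 0,"y": 0,"z": 0.4,"ax": 0,"ay": 0,"az": 0}
    - {"fingers": 10,"x": 0,"y": 0,"z": 0,"ax": 0,"ay": 0,"az": 0}
    - {"fingers": 10,"x": 0,"y": 0,"z": 0,"ax": 0,"ay": 0,"az": 0}
    - {"fingers": 10,"x": 0,"y": 0,"z": 0,"ax": 0,"ay": 0,"az": 0}
    - {"fingers": 10,"x": 0,"y": 0,"z": 0,"ax": 0,"ay": 0,"az": 0}
    - {"fingers": 10,"x": 0,"y": 0,"z": 0,"ax": 0,"ay": 0,"az": 0}
  force: 80

```text
t: 14.35
eef_pos: [0.5334, 0.0994, 0.0362]
tool_rot: [0.0, -0.048, 0.999, 0.001]
contact_force: [-1.6, 4.7, 7.4]
gripper_width: 0.224
grasp_force: 79.2
```

```bash
python3 - <<'E'
from h import *
for i in range(3):
    s=cam("scene"); o=bot.get_obs(); print(o["eef_pos"],o["contact_force"],o["torque"])
S=cv2.resize(s[0][190:290,310:440],None,fx=6,fy=6,interpolation=cv2.INTER_CUBIC)
cv2.imwrite("pics/s5.png",S[:,:,::-1])
E
```

```text
[0.53341295 0.09936198 0.03618946] [-3.01689246  3.37512662  7.07211436] [0.64950993 0.37652812 0.06162582]
[0.53340345 0.099387   0.03618929] [-2.58998944  2.24885643  7.19849931] [0.62679156 0.394207   0.09698565]
[0.53342524 0.09937238 0.03618245] [-2.03553708  3.03165209  7.97864136] [0.62014381 0.35676254 0.06363159]
```

View pics/s5.png

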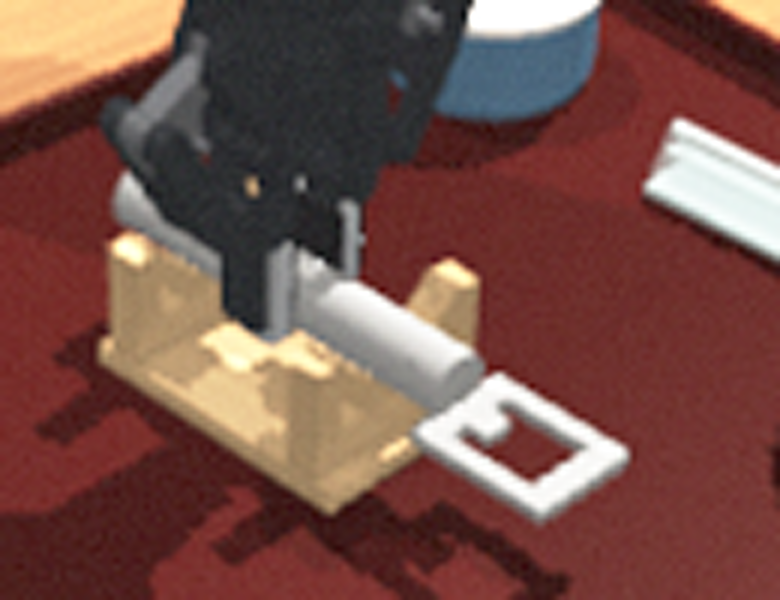

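The handle is down in the notches, and contact pushes it slightly towards +y. I'll shift a little that way and press lightly to settle it.

>>> jog_arm:
  rows:
    - {"fingers": 10,"x": 0,"y": 0.5,"z": 0,"ax": 0,"ay": 0,"az": 0}
    - {"fingers": 10,"x": 0,"y": 0.4,"z": 0,"ax": 0,"ay": 0,"az": 0}
    - {"fingers": 10,"x": 0,"y": 0,"z": 0.4,"ax": 0,"ay": 0,"az": 0}
    - {"fingers": 10,"x": 0,"y": 0,"z": 0.4,"ax": 0,"ay": 0,"az": 0}
    - {"fingers": 10,"x": 0,"y": 0,"z": 0,"ax": 0,"ay": 0,"az": 0}
    - {"fingers": 10,"x": 0,"y": 0,"z": 0,"ax": 0,"ay": 0,"az": 0}
    - {"fingers": 10,"x": 0,"y": 0,"z": 0,"ax": 0,"ay": 0,"az": 0}
    - {"fingers": 10,"x": 0,"y": 0,"z": 0,"ax": 0,"ay": 0,"az": 0}
  force: 80

```text
t: 15.3
eef_pos: [0.5335, 0.0996, 0.036]
tool_rot: [0.0, -0.048, 0.999, 0.0]
contact_force: [-4.4, 2.2, 13.3]
gripper_width: 0.224
grasp_force: 80.0
```

It stops at z = 36.0 mm and the load is building, so it's seated. Opening the fingers, then rising.

>>> jog_arm:
  rows:
    - {"fingers": 10,"x": 0,"y": 0,"z": -0.5,"ax": 0,"ay": 0,"az": 0}
    - {"fingers": 10,"x": 0,"y": 0,"z": 0,"ax": 0,"ay": 0,"az": 0}
    - {"fingers": 24,"x": 0,"y": 0,"z": 0,"ax": 0,"ay": 0,"az": 0}
    - {"fingers": 27,"x": 0,"y": 0,"z": 0,"ax": 0,"ay": 0,"az": 0}
    - {"fingers": 35,"x": 0,"y": 0,"z": 0,"ax": 0,"ay": 0,"az": 0}
    - {"fingers": 45,"x": 0,"y": 0,"z": 0,"ax": 0,"ay": 0,"az": 0}
    - {"fingers": 45,"x": 0,"y": 0,"z": 0,"ax": 0,"ay": 0,"az": 0}
    - {"fingers": 45,"x": 0,"y": 0,"z": 0,"ax": 0,"ay": 0,"az": 0}
  force: 30

```text
t: 16.1
eef_pos: [0.533, 0.0994, 0.0352]
tool_rot: [-0.0, -0.048, 0.999, -0.0]
contact_force: [0.2, -0.5, 0.4]
gripper_width: 0.526
grasp_force: 0.0
```

>>> jog_arm:
  rows:
    - {"fingers": 50,"x": 0,"y": 0,"z": 0,"ax": 0,"ay": 0,"az": 0}
    - {"fingers": 50,"x": 0,"y": 0,"z": -5,"ax": 0,"ay": 0,"az": 0}
    - {"fingers": 50,"x": 0,"y": 0,"z": -15,"ax": 0,"ay": 0,"az": 0}
    - {"fingers": 50,"x": 0,"y": 0,"z": -30,"ax": 0,"ay": 0,"az": 0}
    - {"fingers": 50,"x": 0,"y": 0,"z": -40,"ax": 0,"ay": 0,"az": 0}
    - {"fingers": 50,"x": 0,"y": 0,"z": -40,"ax": 0,"ay": 0,"az": 0}
    - {"fingers": 50,"x": 0,"y": 0,"z": -20,"ax": 0,"ay": 0,"az": 0}
    - {"fingers": 50,"x": 0,"y": 0,"z": 0,"ax": 0,"ay": 0,"az": 0}
  force: 30

```text
t: 16.9
eef_pos: [0.5351, 0.0998, 0.189]
tool_rot: [0.003, -0.048, 0.999, 0.001]
contact_force: [-0.1, -0.5, -0.9]
gripper_width: 0.588
grasp_force: 0.0
```

```bash
python3 - <<'E'
from h import *
s=cam("scene");w=cam("wrist"); S=cv2.resize(s[0][200:280,315:415],None,fx=4,fy=4,interpolation=cv2.INTER_CUBIC)
W=w[0][100:420,120:520].copy()
ax=np.array([.5345,.0985,.0465]); d=np.array([.9955,.0948,0]); ends=[ax-d*.068,ax,ax+d*.068]
for u in proj(ends,w): cv2.drawMarker(W,tuple(int(round(x)) for x in u-[120,100]),(0,0,255),cv2.MARKER_CROSS,10,1)
for u in proj(ends,s): cv2.drawMarker(S,tuple(int(round(x)) for x in (u-[315,200]+.5)*4-.5),(0,0,255),cv2.MARKER_CROSS,10,1)
cv2.imwrite("pics/f.png",np.hstack([S,W])[:,:,::-1]); print(bot.get_obs()["eef_pos"])
E
```

```text
[0.53290128 0.0995627  0.18556837]
```

View pics/f.png

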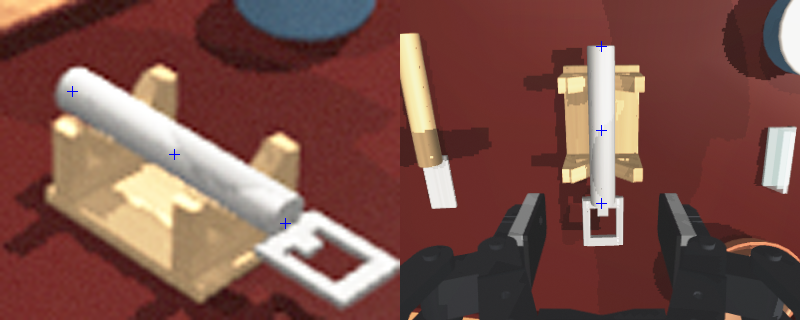

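The opener lies in both notches. Its ends match the predicted markers at (601,46) and (601,203), and the spreader and prism are unmoved.

```bash
python3 -c "
from station import bot
print(bot.hand_in())"
```

```text
the job is handed in; nothing more can be done
None
```

The job is handed in: in the last pictures the opener lies settled in both V notches, its middle midway between them to within about 2 mm. The gripper is clear, the spreader and prism were never touched, and it took about 17 s.

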